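Wedge the bench block tight in its holder

ROBOT

A 6-joint arm with a two-finger parallel gripper is mounted at the origin on a cart in front of the work surface, level with it; the furniture and walls round the work are solid. World frame = base frame: x ahead of the robot, y to its left, z up, the work surface at z = 0. Lengths are in mm, angles in degrees, forces in N, time in s.
With the tool pointing down it reaches from about 300 to 850 mm from the base axis. Payload 5.4 kg.
Tool frame: the origin (TCP) lies at the very end of the fingers, on their centre line; the grasp point (between the pads) lies 19 mm behind it (grip_depth is the distance from the TCP to the grasp point, in mm); z points along the fingers, y is the line along which they close (so a half turn about z gives the same grasp; the last joint's range is limited). The gripper opens to 85 mm and grips with 20 to 120 N. Pads are 22 mm wide; open, the fingers measure 114 mm over their backs; the gripper's body (76 mm by 85 mm) begins 54 mm behind the grasp point. The pads swing forward as they close: fully open they stand 13 mm farther back than shut.
Start: joints at [61.072, 9.076, 91.501, -0, 79.423, -12.038], TCP at [167.075, 550.174, 231.299] pointing down, gripper open.
Joint ranges: [-166.64, 166.64], [-54.1, 131.32], [10.49, 154.53], [-73.88, 253.88], [9.74, 151.15], [-171.62, 171.62]. Speed limits (degrees/s): [147.25, 147.25, 180, 180, 180, 180].

INTERFACE

Orientations are given as [roll, pitch, yaw] about the fixed x, y, z axes, in that order (R = Rz(yaw) Ry(pitch) Rx(roll)).
In Python, from station import * gives the robot as it stands.
- The arm moves only by the shell command python3 -m creep 'ROWS' [OPENING]. ROWS is JSON, a list of rows, each a list of 4 numbers: the shift along the tool's x, y, z in mm, then the turn about the tool's z in rad. A call has 1 to 20 rows; each row shifts and turns the commanded pose from where the row before left it, along the tool's axes as they then stand; what a row does not reach is not made up. A row lasts 1/10 s, in which the tool goes at most 50 mm and 8.59 degrees, less where a joint would pass 70% of its speed; a pose out of reach is approached as far as the arm can. A call is refused whole if a number of a shift passes 50 or a number of a turn 0.15, either way. A call with a gripper value outside its range is refused whole. OPENING is the opening, from 0 (shut) to 1 (fully open), set as the call begins (- or left out, the last holds). The fingers move at their own pace and stop on an object; the grip force is fixed at half the most. Time passes only in rows, so rows that do not move let the fingers close. It gives the time, the measured TCP pose, the force, the opening and the grip force at its end, in the units of the state.
- read_state(): the state, without advancing time (a new reading comes with each control period).
- get_image(name): name is "scene" or "side" or "wrist"; returns a dict with "image" (400x640x3 uint8, red, green, blue), "K" (3x3 intrinsics, pixels), "R" (3x3) and "t" (3): a world point X has camera coordinates R X + t. Camera axes: x right, y down, z forward; pixel columns grow to the right and rows downward; lengths in mm; the calibration is good to about 2 mm. A picture is of the moment at which its call begins. There is no depth.
- finish_job(): hands the job in; it is judged then, once.
The state is a dict: "time": time; "qpos": joint angles; "joint_vel": joint speeds; "effort": joint torques, N m; "eef_pos": TCP position; "ee_rot": TCP orientation; "ft_force": force on the tool from outside, world axes, zero at the start; "ft_torque": the same for the moment, N m; "finger_gap": finger opening in mm; "finger_force": force on a finger pad.
Only numpy, scipy, OpenCV 4.12 (cv2) and the standard library are available. Lean on these libraries where they do the work, as an engineer would, in place of code of your own. Each camera call takes 0.05 s, during which the arm holds its last target. There are 200 camera calls.

TASK

Lock the steel bench block tight in its wooden holder: slide the loose wooden wedge, thin end first and flat on the holder's floor, into the gap between the block and the slanted cheek, then drive it in until the sprung jaw on the block's other side has been pushed back about 4 mm, but never so hard that the jaw reaches its stop at 8 mm. Let go so that the wedge stays jammed and the jaw stays pushed back, and leave the jar, the mallet and the brown stone alone.

Things in the scene. Friction and masses are not known exactly. Their poses are not given: they have to be found in the camera images.
- holder: fixed plywood board 140 (x) by 150 (y) mm, 12 mm thick, on the table; its upper face is the holder's floor. Origin: centre of its underside; x points from the open mouth to the far wall, y to the slanted cheek, z up. The far wall (near face at x = +48 mm, y = -60 to +4 mm, 18 mm above the floor) stops the block in x. A rail at y = -63 to -75 mm (22 mm above the floor) backs the jaw.
- jaw (a joint): travel (m) of the sprung wooden jaw with a cork face, at the holder's -y side: x = -19 to +45 mm, 18 mm high. 0 = relaxed, its face then at y = -45 mm of the holder; grows as it is pushed towards -y; hard stop at 0.008. Its springs take 1.4 N per mm and push it back to 0 when let go.
- cheek_mouth (a point): on the fixed slanted wooden cheek (22 mm above the floor, 34 mm deep in y): the near end of its slanted face, 12 mm above the floor; axes as the holder's. At x = -10 mm and, differing each time, y = +31 to +35 mm of the holder. The gap between cheek and block is 14 to 18 mm wide here when the block touches the relaxed jaw.
- cheek_end (a point): the far end of the cheek's slanted face, 12 mm above the holder's floor: 45 mm farther in x than cheek_mouth and 9 mm nearer the block (slope 1 in 5, 11.3 degrees to the holder's x axis), so the gap narrows towards the far wall.
- block_center (a point): centre of the loose grey steel bench block, 62 x 62 x 20 mm, about 0.6 kg, flat on the holder's floor, its sides parallel to the holder's axes; it starts up to 3 mm off the jaw and up to 3 mm off the far wall.
- wedge_center (a point): centre (half-way up and along) of the loose pale, waxed wooden wedge, 105 mm long, 24 mm high, 50 g, flat on the table left or right of the holder. x points from butt to thin end, z up. Seen from above it tapers symmetrically from 28 mm wide at the butt to 7 mm. It fits the gap when turned 5.7 degrees clockwise (from above) from the holder's x axis.
- wedge_tip (a point): middle of the wedge's thin end (7 mm wide, 24 mm high), 52.5 mm from its centre. Going in, the wedge slides along the cheek's slanted face while the block gives way to -y: 5 mm of drive pushes the block 1 mm. It is waxed (friction about 0.35) yet does not slip back; the drive takes some 6 to 18 N.
- jar: bystander: amber pill jar with a white cap, 42 mm across, 72 mm high, standing at the other side of the holder from the wedge; origin at the centre of its underside
- mallet: bystander: small mallet lying behind the holder to the right, 200 mm long, head 60 mm wide and 31 mm across; origin under the middle of its length
- stone: bystander: rough brown stone, 38 x 56 x 30 mm, to the left of the holder; origin under its centre
There are look-alikes about, which are no part of the job. Of the things that look like the holder, the larger one is meant. There is more than one size of the part that bears block_center; the job needs the smaller.

How it is judged:
By the outcome, as a careful person would: the job done as asked, in the order asked, and still so for the second after the job is handed in, with the robot touching nothing.
It also fails if it takes over 53 s, if anything falls off the work surface, if the arm or the gripper's body presses on something with over 40 N, if the wrist force passes 120 N, or if a joint passes its speed limit or range.

## Working session

There is one attempt and no reset: what is moved stays moved. The work goes in short steps, Python scripts to look and compute and a shell command to move; the robot and the scene stay as the last step left them, time stands still between calls to the robot, and variables do not carry over. Pictures are saved under pics/ and viewed, at most 10 in all, crops included, and the job is handed in when it is done.

```bash
mkdir -p pics; python3 - <<'E'
from station import *
import cv2
for n in ["scene","side"]:
    d=get_image(n); cv2.imwrite(f"pics/{n}0.png",d["image"][:,:,::-1])
    print(n,d["K"].tolist(),d["R"].tolist(),d["t"].tolist())
s=read_state(); print(s["time"],s["eef_pos"],s["ee_rot"],s["finger_gap"])
E
```

```text
scene [[380.81472372127945, 0.0, 319.66195942082214], [0.0, 380.81472372127945, 197.214902961514], [0.0, 0.0, 1.0]] [[0.5645470924453556, -0.8252208783749233, -0.01723607570228548], [-0.5765374998995234, -0.37930319731388495, -0.7236944076867468], [0.5906700361632559, 0.4184968176719913, -0.6899052992819477]] [-363.0723481509728, 358.78214571140455, 680.614857015696]
side [[439.01033130866244, 0.0, 314.1482240033495], [0.0, 439.01033130866244, 197.9679273299053], [0.0, 0.0, 1.0]] [[0.8072076375900039, -0.5898811608879962, -0.021355229940102315], [-0.375788580856322, -0.48566535624052487, -0.7892478091485305], [0.4551909185323848, 0.6451119110489232, -0.6137033891942015]] [-494.1937692871074, 227.82535411623715, 1012.0187445440216]
0.1 [166.81094195 549.70099001 230.39530505] [-1.79901793e+02 -2.18714311e-02  1.63107658e+02] 85.53157398693777
```

View pics/scene0.png

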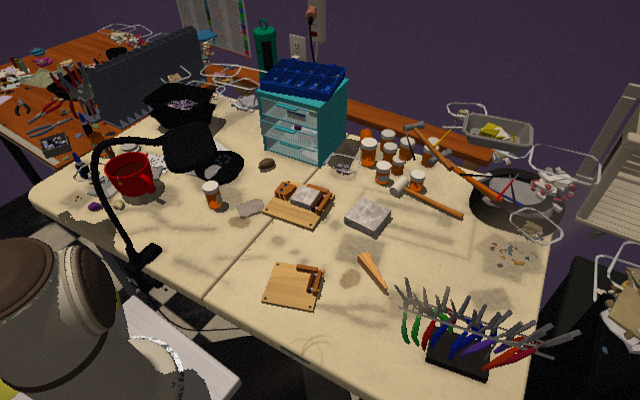

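View pics/side0.png

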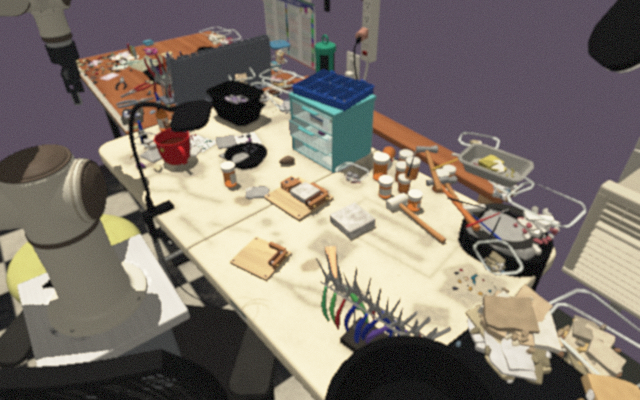

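Scene view: the real holder, with a grey block, is near (300,203). The look-alike board is near (293,287), the big block near (368,217) and the wedge near (372,272). I'll enlarge both areas.

```bash
cat > h.py <<'E'
from station import *
import cv2, numpy as np
def px2w(d,u,v,z):
    K,R,t=map(np.array,(d["K"],d["R"],d["t"]))
    c=-R.T@t; r=R.T@np.linalg.solve(K,[u,v,1.]); return c+r*(z-c[2])/r[2]
def w2px(d,X):
    K,R,t=map(np.array,(d["K"],d["R"],d["t"])); p=K@(R@np.array(X,float)+t); return p[:2]/p[2]
def crop(d,x0,y0,x1,y1,s,f):
    cv2.imwrite(f,cv2.resize(d["image"][y0:y1,x0:x1,::-1],None,fx=s,fy=s,interpolation=cv2.INTER_CUBIC))
E
python3 - <<'E'
from h import *
d=get_image("scene")
a=cv2.resize(d["image"][175:235,255:345,::-1],None,fx=8,fy=8,interpolation=cv2.INTER_CUBIC)
crop(d,255,172,345,242,8,"pics/hold.png"); crop(d,345,240,405,300,8,"pics/wed.png")
for p,z in [((300,203),12),((372,272),24),((211,195),40),((266,165),15),((293,287),0)]: print(p,px2w(d,*p,z).round())
E
```

```text
(300, 203) [571.  14.  12.]
(372, 272) [ 475. -255.   24.]
(211, 195) [444. 210.  40.]
(266, 165) [643. 192.  15.]
(293, 287) [ 359. -123.    0.]
```

View pics/hold.png

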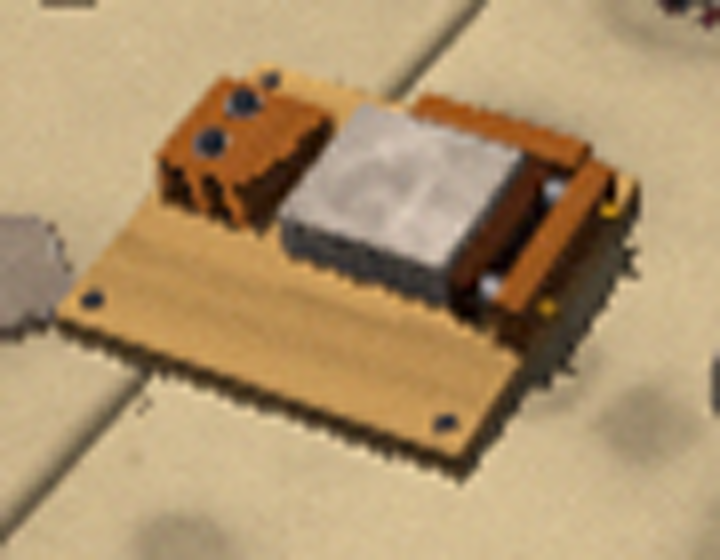

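View pics/wed.png

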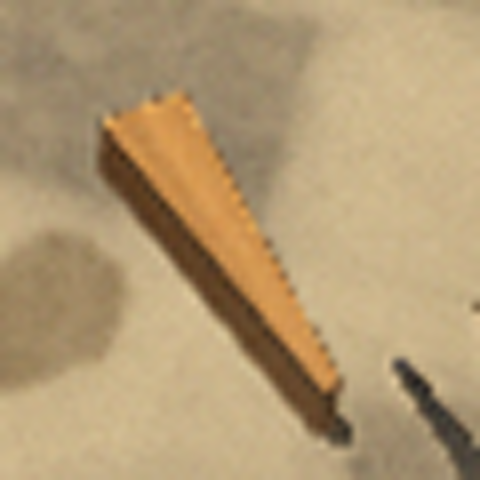

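Holder crop: the board-top corners are at (60,310), (463,460), (638,185) and (262,68). The cheek is at left, and the jaw and rail at right. The wedge crop shows the butt top edge from (105,122) to (185,93) and the tip edge from (325,402) to (342,383).

```bash
cat > a.py <<'E'
from h import *
d=get_image("scene")
f=lambda x,y,ox,oy,z: px2w(d,(x+.5)/8-.5+ox,(y+.5)/8-.5+oy,z)
c=[f(x,y,255,172,12) for x,y in [(60,310),(463,460),(638,185),(262,68)]]
for q in c: print(q.round(1))
print("lens",[np.linalg.norm(c[i]-c[(i+1)%4]).round(1) for i in range(4)])
ctr=sum(c)/4; ax=(c[3]+c[2]-c[0]-c[1]); print("holder",ctr.round(1),"yaw",np.degrees(np.arctan2(ax[1],ax[0])), "yaw from y",np.degrees(np.arctan2(*( (c[0]+c[3]-c[1]-c[2])[[1,0]])))-90)
w=[f(x,y,345,240,24) for x,y in [(105,122),(185,93),(342,383),(328,400)]]
b=(w[0]+w[1])/2; t=(w[2]+w[3])/2; print("butt",b.round(1),"tip",t.round(1),np.linalg.norm(t-b),"yaw",np.degrees(np.arctan2(*(t-b)[[1,0]])))
E
python3 a.py
```

```text
[494.4  81.   12. ]
[513.8 -66.9  12. ]
[648.7 -44.8  12. ]
[626.3  99.8  12. ]
lens [np.float64(149.2), np.float64(136.7), np.float64(146.3), np.float64(133.2)]
holder [570.8  17.3  12. ] yaw 8.730950711138382 yaw from y 8.125707409611849
butt [ 509.2 -212.1   24. ] tip [ 454.7 -300.8   24. ] 104.10641802087288 yaw -121.56176146533231
```

```bash
python3 - <<'E'
from h import *
d=get_image("scene"); e=get_image("side")
print(w2px(d,[167,550,231]),w2px(e,[167,550,231]))
print("base",px2w(d,148,258,0).round(),px2w(e,158,212,0).round())
# triangulate lamp head tip & arm top
def tri(p,q):
    P=[np.array(x["K"])@np.c_[np.array(x["R"]),np.array(x["t"])] for x in (d,e)]
    X=cv2.triangulatePoints(P[0],P[1],np.array(p,float).reshape(2,1),np.array(q,float).reshape(2,1)).ravel(); return (X[:3]/X[3]).round()
print("head right",tri((217,148),(212,108)),"arm elbow",tri((95,150),(135,115)))
for s in (0,.1,.2,.3,.5): 
    X=np.array([167,550,231])+s*np.array([336,-772,0]); print(X.round(),w2px(d,X).round())
cv2.imwrite("pics/w0.png",get_image("wrist")["image"][:,:,::-1])
E
```

```text
[ -5.8643379  146.46281223] [ 81.74791689 102.01812853]
base [231. 213.   0.] [219. 217.   0.]
head right [330. -31. 376.] arm elbow [242. 235. 295.]
[167 550 231] [ -6. 146.]
[201. 473. 231.] [ 27. 150.]
[234. 396. 231.] [ 61. 154.]
[268. 318. 231.] [ 95. 158.]
[335. 164. 231.] [168. 166.]
```

```bash
python3 - <<'E'
from h import *
d=get_image("scene"); e=get_image("side")
P=[np.array(x["K"])@np.c_[np.array(x["R"]),np.array(x["t"])] for x in (d,e)]
for n,p,q in [("elbow",(95,158),(131,125)),("top",(112,139),(146,104)),("headL",(165,145),(170,112)),("headR",(217,148),(211,108)),("headTop",(205,123),(207,100))]:
    X=cv2.triangulatePoints(P[0],P[1],np.array(p,float).reshape(2,1),np.array(q,float).reshape(2,1)).ravel(); X=X[:3]/X[3]
    print(n,X.round(),w2px(d,X)-p,w2px(e,X)-q)
crop(d,70,110,260,280,4,"pics/ls.png")
a=cv2.resize(d["image"][110:280,80:240,::-1],None,fx=2.5,fy=2.5);b=cv2.resize(e["image"][80:250,100:260,::-1],None,fx=2.5,fy=2.5)
cv2.imwrite("pics/lamp.png",np.hstack([a,b]))
E
```

```text
elbow [228. 227. 281.] [-1.9366912   6.28150694] [ 1.94166552 -3.41973657]
top [258. 173. 340.] [-0.12359236  0.46140243] [ 0.12427884 -0.23980331]
headL [269.  29. 375.] [-0.432685    1.92976477] [ 0.46391879 -1.01414168]
headR [327. -35. 379.] [ 3.02627259 -8.44055898] [-2.55353014  4.16828428]
headTop [351.  25. 376.] [ 0.08439711 -0.4310313 ] [-0.09391048  0.23623454]
```

View pics/lamp.png

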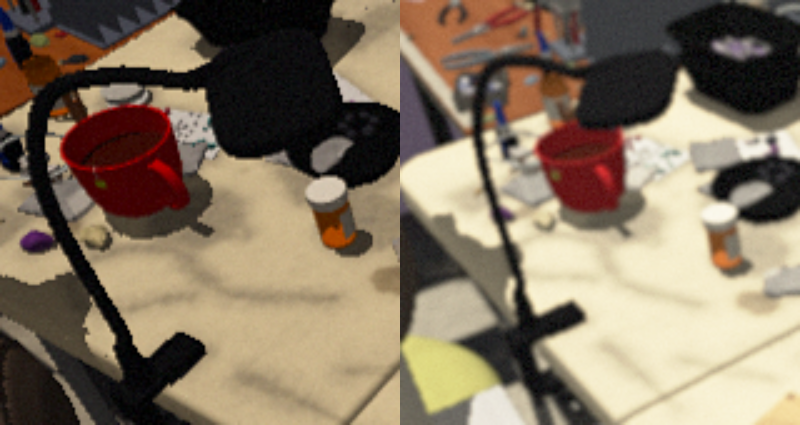

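The lamp is a real obstacle: its stalk stands near (228,225), and its head is around (260–350, −35–40) at z of about 340–380. I'll lift above it first and work out the arm geometry from the readings.

```bash
cat > s.py <<'E'
from station import *
import numpy as np
s=read_state(); p=np.array(s["eef_pos"]); print(s["time"],p.round(1),np.round(s["ee_rot"],2),np.round(s["qpos"],2).tolist(),"r",np.hypot(*p[:2]).round(1),"F",np.round(s["ft_force"],1),"gap",round(s["finger_gap"],1),"ff",np.round(s["finger_force"],1))
E
python3 -m creep '[[0,0,-40,0.1],[0,0,-45,0.15],[0,0,-45,0.15]]'; python3 s.py
python3 -m creep '[[0,0,-45,0.15],[0,0,-45,0.15],[0,0,-45,0.15],[0,0,0,0]]'; python3 s.py
```

```text
time: 0.75
eef_pos: [166.9, 549.8, 362.5]
ee_rot: [-179.9, 0.0, 139.8]
ft_force: [1.1, 1.3, 0.5]
finger_gap: 85.3
finger_force: 0.0
0.75 [166.9 549.8 362.5] [-1.7995e+02  1.0000e-02  1.3984e+02] [61.07, 6.11, 80.13, -0.0, 93.81, 11.23] r 574.6 F [1.1 1.3 0.5] gap 85.3 ff 0.0
time: 1.15
eef_pos: [167.5, 551.0, 504.5]
ee_rot: [179.4, -0.5, 114.3]
ft_force: [0.2, 0.6, 0.1]
finger_gap: 85.6
finger_force: 0.0
1.15 [167.5 551.  504.5] [179.38  -0.47 114.26] [61.07, 8.09, 62.22, -0.0, 108.91, 36.81] r 575.9 F [0.2 0.6 0.1] gap 85.6 ff 0.0
```

```bash
python3 -m creep '[[0,0,0,0.14],[0,0,0,0.14],[0,0,0,0.14],[0,0,0,0.14],[0,0,0,0.14],[0,0,0,0.14],[0,0,0,0.13],[0,0,0,0]]'; python3 s.py
python3 -m creep '[[-24,34.5,0,0],[-24,34.5,0,0],[-24,34.5,0,0],[-24,34.5,0,0],[-24,34.5,0,0],[-24,34.5,0,0],[-24,34.5,0,0],[-24,34.5,0,0],[-24,34.5,0,0],[-24,34.5,0,0]]'; python3 s.py
python3 -m creep '[[-24,34.5,0,0],[-24,34.5,0,0],[-24,34.5,0,0],[-24,34.5,0,0],[-24,34.5,0,0],[-24,34.5,0,0],[-24,34.5,0,0],[-24,34.5,0,0],[-24,34.5,0,0],[0,0,0,0]]'; python3 s.py
```

```text
time: 1.95
eef_pos: [167.1, 550.1, 495.6]
ee_rot: [180.0, 0.1, 58.9]
ft_force: [0.2, -0.1, 0.3]
finger_gap: 85.3
finger_force: 0.0
1.95 [167.1 550.1 495.6] [1.800e+02 6.000e-02 5.886e+01] [61.07, 8.28, 63.01, -0.0, 108.76, 92.21] r 574.9 F [ 0.2 -0.1  0.3] gap 85.3 ff 0.0
time: 2.95
eef_pos: [338.3, 164.7, 496.0]
ee_rot: [180.0, -0.0, 59.1]
ft_force: [1.3, -0.1, 0.4]
finger_gap: 85.4
finger_force: 0.0
2.95 [338.3 164.7 496. ] [ 1.7998e+02 -2.0000e-02  5.9090e+01] [7.37, -21.94, 90.46, 0.0, 111.45, 38.29] r 376.2 F [ 1.3 -0.1  0.4] gap 85.4 ff 0.0
time: 3.95
eef_pos: [492.7, -183.4, 492.9]
ee_rot: [-179.7, 0.0, 58.8]
ft_force: [0.1, 0.3, -0.9]
finger_gap: 85.1
finger_force: 0.0
3.95 [ 492.7 -183.4  492.9] [-1.7973e+02  5.0000e-02  5.8800e+01] [-33.56, 0.72, 71.33, -0.06, 108.22, -2.38] r 525.7 F [ 0.1  0.3 -0.9] gap 85.1 ff 0.0
```

```bash
cat > fit.py <<'E'
import numpy as np
D=[(166.8,549.7,230.4,9.076,91.501),(166.9,549.8,362.5,6.11,80.13),(167.1,550.1,495.6,8.28,63.01),(338.3,164.7,496,-21.94,90.46),(492.7,-183.4,492.9,.72,71.33)]
A=[];b=[]
for x,y,z,q2,q3 in D:
    r=np.sqrt(x*x+y*y-119.5**2);a,c=np.radians([q2,q2+q3])
    A+=[[1,0,np.sin(a),np.sin(c),np.cos(c)],[0,1,np.cos(a),np.cos(c),-np.sin(c)]];b+=[r,z]
A=np.array(A);b=np.array(b);s=np.linalg.lstsq(A,b,rcond=None)[0];print("a1,H-d,L1,B,C",s.round(1),(A@s-b).round(1))
E
python3 fit.py; python3 - <<'E'
from h import *
d=get_image("scene"); cv2.imwrite("pics/s1.png",d["image"][:,:,::-1])
d=get_image("wrist"); cv2.imwrite("pics/w1.png",d["image"][:,:,::-1])
E
```

```text
a1,H-d,L1,B,C [ -1.6  -6.8 384.  520.6  47.1] [ 0.1  0.2 -0.3 -0.3 -0.6  0.  -0.2  0.2  0.9 -0.1]
```

View pics/s1.png

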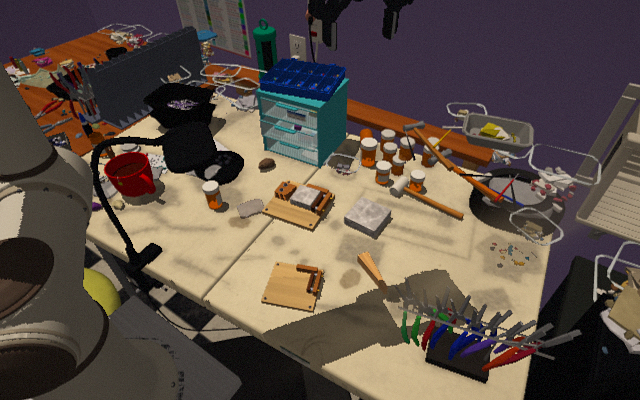

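View pics/w1.png

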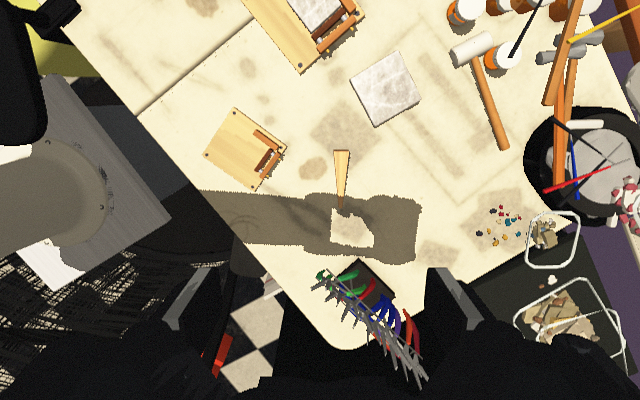

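The wrist view shows the wedge with its butt top edge near (334–349,151) and its tip near (342,212), and the lamp head's corner near (45,140) at the left edge. I'll cross-check these positions.

```bash
python3 - <<'E'
from h import *
d=get_image("scene"); e=get_image("side"); w=get_image("wrist")
for n,p in [("b1",(334,151)),("b2",(349,151)),("tip",(342,210))]: print(n,px2w(w,*p,24).round(1))
for x in (d,e,w): print("cam",(-np.array(x["R"]).T@np.array(x["t"])).round())
print("bigblk", px2w(w,385,88,30).round())
M=lambda x:np.array(x["K"])@np.c_[np.array(x["R"]),np.array(x["t"])]
def tri(n,*v):
    A=[]
    for x,(u,vv) in v:
        P=M(x); A+=[u*P[2]-P[0],vv*P[2]-P[1]]
    X=np.linalg.svd(np.array(A))[2][-1]; X=X[:3]/X[3]; print(n,X.round(),[ (w2px(x,X)-p).round(1).tolist() for x,p in v])
tri("LT",(d,(163,137)),(e,(173,106))); tri("TR",(d,(210,125)),(e,(209,99)))
tri("R",(d,(217,154)),(e,(212,109))); tri("BL",(d,(166,168)),(e,(172,129))); tri("BL2",(d,(170,172)),(e,(188,131)))
tri("R/w",(d,(217,154)),(w,(45,130))); tri("TRw",(d,(210,125)),(w,(45,130)));tri("BLw",(d,(168,170)),(w,(40,140)))
cv2.imwrite("pics/w1c.png",w["image"][:,:,::-1])
E
```

```text
b1 [ 501.6 -204.1   24. ]
b2 [ 524.2 -217.6   24. ]
tip [ 459.1 -305.8   24. ]
cam [  10. -448.  723.]
cam [  24. -834.  790.]
cam [ 532. -114.  640.]
bigblk [ 627. -157.   30.]
LT [284.  53. 373.] [[-0.2, 1.0], [0.2, -0.5]]
TR [347.   6. 385.] [[0.5, -2.2], [-0.5, 1.2]]
R [322. -43. 379.] [[4.7, -11.3], [-3.8, 5.4]]
BL [268.  47. 324.] [[-0.0, 0.2], [0.0, -0.1]]
BL2 [318. 119. 263.] [[2.0, -5.6], [-1.9, 2.8]]
R/w [324. -21. 347.] [[-0.7, -0.4], [1.4, 0.5]]
TRw [341. -21. 386.] [[9.3, 3.9], [-21.2, -6.2]]
BLw [274.   4. 324.] [[18.5, 5.7], [-34.5, -6.9]]
```

```bash
python3 -m creep '[[-13,15,-0,-0.01],[-13.6,15.5,40,0],[0,0,45,0],[0,0,45,0],[0,0,45,0],[0,0,45,0],[0,0,45,0],[0,0,45,0],[0,0,0,0],[0,0,0,0]]'; python3 s.py; python3 - <<'E'
from h import *
w=get_image("wrist"); cv2.imwrite("pics/w2.png",w["image"][:,:,::-1])
hsv=cv2.cvtColor(w["image"],cv2.COLOR_RGB2HSV)
for X in [(511,-211.5,24),(457,-303.5,24)]: print(w2px(w,X))
E
```

```text
time: 5.2
eef_pos: [504.7, -217.1, 187.6]
ee_rot: [180.0, 0.0, 59.5]
ft_force: [-0.4, -0.7, 1.0]
finger_gap: 85.2
finger_force: 0.0
5.2 [ 504.7 -217.1  187.6] [179.97   0.    59.49] [-35.88, 7.4, 98.43, 0.0, 74.14, -5.38] r 549.4 F [-0.4 -0.7  1. ] gap 85.2 ff 0.0
[324.12853696 175.18299559]
[324.06020919 281.35691391]
```

View pics/w2.png

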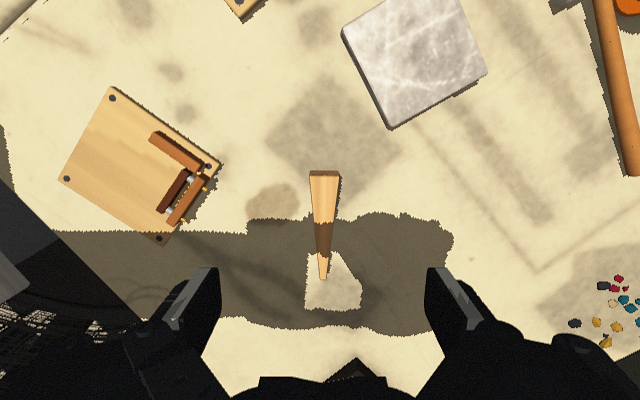

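The wrist view puts the wedge butt at about (325,177) and its tip at about (323,280), within 1–2 px of my prediction. Descending to grasp it.

```bash
python3 -m creep '[[-2,1.3,30,0],[-2,1.3,36,0],[0,0,36,0],[0,0,36,0],[0,0,30,0],[0,0,15,0],[0,0,0,0],[0,0,0,0]]'; python3 s.py
```

```text
time: 6.05
eef_pos: [506.6, -223.8, 5.8]
ee_rot: [179.8, 0.0, 59.4]
ft_force: [0.5, 0.5, 0.4]
finger_gap: 85.1
finger_force: 0.0
6.05 [ 506.6 -223.8    5.8] [1.7975e+02 2.0000e-02 5.9420e+01] [-36.34, 22.44, 103.5, 0.0, 53.81, -5.76] r 553.9 F [0.5 0.5 0.4] gap 85.1 ff 0.0
```

```bash
python3 -m creep '[[0,0,2,0],[0,0,0,0],[0,0,0,0],[0,0,0,0],[0,0,0,0],[0,0,0,0],[0,0,0,0],[0,0,0,0]]' 0; python3 s.py; python3 -m creep '[[0,0,-30,0],[0,0,-40,0],[0,0,-40,0],[0,0,-40,0],[0,0,-40,0],[0,0,0,0]]'; python3 s.py
```

```text
time: 6.85
eef_pos: [505.2, -222.8, 2.1]
ee_rot: [179.9, 0.0, 59.4]
ft_force: [-0.3, 0.8, 5.5]
finger_gap: 25.5
finger_force: 58.9
6.85 [ 505.2 -222.8    2.1] [179.94   0.    59.4 ] [-36.35, 22.73, 103.64, 0.0, 53.57, -5.75] r 552.1 F [-0.3  0.8  5.5] gap 25.5 ff 58.9
time: 7.45
eef_pos: [507.8, -224.7, 198.0]
ee_rot: [179.3, 0.1, 59.4]
ft_force: [0.4, -0.5, 0.2]
finger_gap: 25.5
finger_force: 58.9
7.45 [ 507.8 -224.7  198. ] [1.793e+02 7.000e-02 5.941e+01] [-36.34, 7.19, 97.43, 0.0, 74.67, -5.75] r 555.3 F [ 0.4 -0.5  0.2] gap 25.5 ff 58.9
```

Grasped 12.5 mm from the butt. At this grasp yaw the wrist camera would look backwards at the holder, so I'll set the wedge down turned to the insertion direction on clear table. Then I'll regrasp it with the tool flipped.

```bash
python3 -m creep '[[0,0,0,-0.14],[0,0,0,-0.14],[0,0,0,-0.14],[0,0,0,-0.14],[0,0,0,-0.14],[0,0,0,-0.14],[0,0,0,-0.14],[0,0,0,-0.14],[0,0,0,-0.14],[0,0,0,-0.14],[0,0,0,-0.14],[0,0,0,-0.14],[0,0,0,-0.14],[0,0,0,-0.14],[0,0,0,-0.14],[0,0,0,-0.05]]'; python3 -m creep '[[11,32,20,0],[11,32,40,0],[11,32,40,0],[0,0,40,0],[0,0,30,0],[0,0,0,0],[0,0,0,0]]';python3 s.py
```

```text
time: 9.05
eef_pos: [504.0, -222.1, 189.8]
ee_rot: [179.9, -0.1, -177.2]
ft_force: [-0.4, 0.5, -0.9]
finger_gap: 25.1
finger_force: 58.7
time: 9.75
eef_pos: [468.1, -130.8, 24.7]
ee_rot: [180.0, -0.1, -177.4]
ft_force: [1.0, -0.3, -0.6]
finger_gap: 25.5
finger_force: 58.8
9.75 [ 468.1 -130.8   24.7] [ 1.7995e+02 -7.0000e-02 -1.7741e+02] [-29.89, 12.09, 114.11, 0.0, 53.89, -122.48] r 486.0 F [ 1.  -0.3 -0.6] gap 25.5 ff 58.8
```

```bash
python3 -m creep '[[0,0,10,0],[0,0,8,0],[0,0,2,0],[0,0,0,0],[0,0,0,0]]'; python3 -m creep '[[0,0,1,0],[0,0,0,0],[0,0,0,0],[0,0,0,0],[0,0,0,0]]' 1; python3 s.py; python3 -m creep '[[0,0,-30,0],[0,0,-40,0],[0,0,-40,0.1],[0,0,-30,0.15],[0,0,0,0.15],[0,0,0,0.15],[0,0,0,0.15],[0,0,0,0.15],[0,0,0,0.15],[0,0,0,0.15],[0,0,0,0.15],[0,0,0,0.15],[0,0,0,0.15],[0,0,0,0.15]]'; python3 -m creep '[[0,0,0,0.15],[0,0,0,0.15],[0,0,0,0.15],[0,0,0,0.15],[0,0,0,0.15],[0,0,0,0.15],[0,0,0,0.15],[0,0,0,0.15],[0,0,0,0.14],[0,0,0,0]]'; python3 s.py
```

```text
time: 10.25
eef_pos: [468.8, -131.2, 5.3]
ee_rot: [-180.0, 0.0, -177.4]
ft_force: [0.1, 0.0, -1.5]
finger_gap: 25.3
finger_force: 58.8
time: 10.75
eef_pos: [468.6, -131.0, 4.0]
ee_rot: [-180.0, 0.0, -177.4]
ft_force: [-0.8, -0.3, -0.2]
finger_gap: 85.3
finger_force: 0.0
10.75 [ 468.6 -131.     4. ] [-1.8000e+02  1.0000e-02 -1.7741e+02] [-29.89, 14.49, 114.25, -0.0, 51.25, -122.48] r 486.5 F [-0.8 -0.3 -0.2] gap 85.3 ff 0.0
time: 12.15
eef_pos: [468.4, -130.9, 143.9]
ee_rot: [-180.0, -0.0, 82.0]
ft_force: [0.3, -0.8, -1.4]
finger_gap: 85.3
finger_force: 0.0
time: 13.15
eef_pos: [468.4, -130.9, 143.9]
ee_rot: [-180.0, 0.0, 5.5]
ft_force: [-0.8, -0.1, 0.1]
finger_gap: 85.4
finger_force: 0.0
13.15 [ 468.4 -130.9  143.9] [-1.80e+02  1.00e-02  5.53e+00] [-29.89, 0.86, 110.6, -0.0, 68.54, 54.58] r 486.4 F [-0.8 -0.1  0.1] gap 85.4 ff 0.0
```

```bash
cat > wm.py <<'E'
from h import *
def wedge(w,X,z=24,show=True):
    hsv=cv2.cvtColor(w["image"],cv2.COLOR_RGB2HSV); p=w2px(w,X).round().astype(int)
    print("pred",p,hsv[p[1]-2:p[1]+3,p[0]-2:p[0]+3].reshape(-1,3).mean(0).round(),"bg",hsv[p[1]-60,p[0]])
    m=((hsv[...,1]>95)&(hsv[...,2]>120)).astype(np.uint8)
    n,l,st,_=cv2.connectedComponentsWithStats(m); k=l[p[1],p[0]]
    if k==0: print("miss"); return
    c=max(cv2.findContours((l==k).astype(np.uint8),cv2.RETR_EXTERNAL,cv2.CHAIN_APPROX_NONE)[0],key=len)
    a=cv2.approxPolyDP(c,3,True)[:,0]; print(st[k])
    for q in a: print(q,px2w(w,*q,z).round(1))
if __name__=="__main__":
    w=get_image("wrist"); np.save("w3.npy",w,allow_pickle=True); wedge(w,[508,-129,24])
    for X in [(494,81,12),(514,-67,12),(649,-45,12),(626,100,12)]: print(w2px(w,X).round())
E
python3 wm.py
```

```text
pred [324 148] [ 19. 122. 241.] bg [ 25  59 234]
[ 311   72   29  111 2094]
[336  72] [ 561.5 -132.1   24. ]
[329  78] [ 557.1 -127.6   24. ]
[311 182] [ 480.6 -121.5   24. ]
[323 178] [ 484.7 -130.4   24. ]
[335 181] [ 483.2 -139.9   24. ]
[339 175] [ 488.2 -142.4   24. ]
[ 53. 137.]
[245. 130.]
[218. -82.]
[ -2. -67.]
```

```bash
python3 -m creep '[[0,0,30,0.06],[0,0,40,0],[0,0,40,0],[0,0,24,0],[0,0,6,0],[0,0,1,0],[0,0,0,0]]'; python3 -m creep '[[0,0,0,0],[0,0,0,0],[0,0,0,0],[0,0,0,0],[0,0,0,0],[0,0,0,0],[0,0,0,0]]' 0; python3 s.py;  python3 -m creep '[[0,0,-30,0],[0,0,-40,0],[0,0,-40,0],[0,0,-20,0],[0,0,0,0]]'; python3 s.py
```

```text
time: 13.9
eef_pos: [469.7, -131.6, 4.3]
ee_rot: [179.9, -0.1, 2.2]
ft_force: [0.3, -0.1, 0.7]
finger_gap: 85.3
finger_force: 0.0
time: 14.6
eef_pos: [468.9, -131.3, 3.7]
ee_rot: [180.0, -0.0, 2.1]
ft_force: [-2.2, 0.2, 6.1]
finger_gap: 25.0
finger_force: 58.5
14.6 [ 468.9 -131.3    3.7] [ 1.7996e+02 -3.0000e-02  2.1200e+00] [-29.89, 14.56, 114.21, -0.02, 51.18, 58.0] r 487.0 F [-2.2  0.2  6.1] gap 25.0 ff 58.5
time: 15.1
eef_pos: [470.8, -132.2, 136.4]
ee_rot: [179.8, -0.4, 2.1]
ft_force: [1.1, -0.8, -1.1]
finger_gap: 24.9
finger_force: 58.8
15.1 [ 470.8 -132.2  136.4] [179.78  -0.36   2.12] [-29.88, 1.49, 110.9, 0.0, 67.2, 58.0] r 489.0 F [ 1.1 -0.8 -1.1] gap 24.9 ff 58.8
```

```bash
python3 -m creep '[[0,-23,0,0],[1,-23,0,0],[1,-23,0,0],[1,-23,0,0],[0,0,0,0],[0,0,0,0]]'; python3 s.py; python3 - <<'E'
from h import *
w=get_image("wrist"); d=get_image("scene"); np.save("w4.npy",w,allow_pickle=True)
W=w["image"]; c=[w2px(w,X) for X in [(494,81,12),(514,-67,12),(649,-45,12),(626,100,12)]]; print(np.round(c))
print("pred tip",w2px(w,[470+90,-40+3,136+20]))
cv2.imwrite("pics/w4.png",W[:,:,::-1])
E
```

```text
time: 15.7
eef_pos: [467.2, -38.7, 131.5]
ee_rot: [-180.0, 0.1, 2.2]
ft_force: [1.0, -0.0, -0.3]
finger_gap: 25.3
finger_force: 58.8
15.7 [467.2 -38.7 131.5] [-1.7997e+02  1.3000e-01  2.1700e+00] [-19.53, -0.77, 113.77, -0.03, 67.13, 68.31] r 468.8 F [ 1.  -0.  -0.3] gap 25.3 ff 58.8
[[165. 158.]
 [362. 139.]
 [343. -80.]
 [115. -47.]]
pred tip [326.80276821  41.483784  ]
```

```bash
python3 -m creep '[[22,0,0,0],[22,0,0,0],[21,0,0,0],[0,0,0,0],[0,0,0,0]]'; python3 s.py; python3 - <<'E'
from h import *
w=get_image("wrist"); np.save("w4.npy",w,allow_pickle=True)
c=np.array([w2px(w,X) for X in [(494,81,12),(514,-67,12),(649,-45,12),(626,100,12)]]); print(np.round(c))
tip=w2px(w,[532+90,-38+3,131+20]);print(tip)
crop(w,70,0,470,300,2,"pics/w4.png")
E
```

```text
time: 16.3
eef_pos: [532.6, -37.2, 132.4]
ee_rot: [-180.0, 0.1, 2.1]
ft_force: [-0.2, -0.0, -0.9]
finger_gap: 25.2
finger_force: 58.8
16.3 [532.6 -37.2 132.4] [-1.7999e+02  8.0000e-02  2.0700e+00] [-16.96, 8.75, 103.58, -0.02, 67.74, 70.98] r 533.9 F [-0.2 -0.  -0.9] gap 25.2 ff 58.8
[[175. 238.]
 [358. 222.]
 [339.  35.]
 [131.  63.]]
[324.0942808   55.08744977]
```

View pics/w4.png

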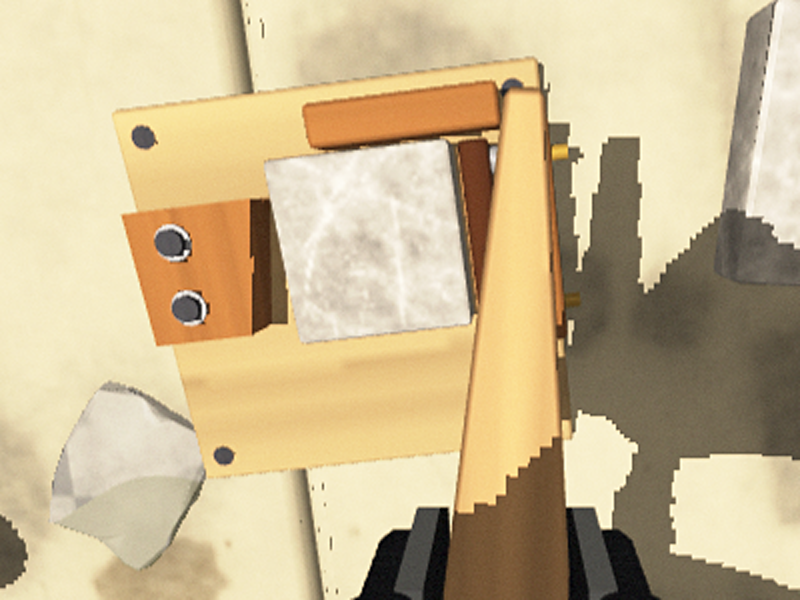

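The crop shows the block top corners at (265,160), (447,140), (470,322) and (303,342), and the cheek's inner top edge from (250,200) to (254,335). The board corners are at (112,112), (540,58) and (207,478), and the wedge tip spans (505–545,90).

```bash
python3 - <<'E'
from h import *
w=np.load("w4.npy",allow_pickle=True).item()
f=lambda p,z: px2w(w,(p[0]+.5)/2-.5+70,(p[1]+.5)/2-.5,z)
B=[f(p,12) for p in [(207,478),(112,112),(540,58)]]
print("board",[b.round(1)[:2] for b in B]); yx=np.degrees(np.arctan2(*(B[1]-B[0])[[1,0]])); yy=np.degrees(np.arctan2(*(B[1]-B[2])[[1,0]]))-90
print(yx,yy,np.linalg.norm(B[1]-B[0]),np.linalg.norm(B[1]-B[2]))
K=[f(p,32) for p in [(265,160),(447,140),(470,322),(303,342)]]; print("block",[b.round(1)[:2] for b in K])
for a,b in ((3,0),(2,1)): print(np.degrees(np.arctan2(*(K[b]-K[a])[[1,0]])))
for a,b in ((1,0),(2,3)): print(np.degrees(np.arctan2(*(K[b]-K[a])[[1,0]]))-90, np.linalg.norm(K[a]-K[b]))
th=np.radians(8.3); R=np.array([[np.cos(th),-np.sin(th)],[np.sin(th),np.cos(th)]])
# holder origin from corner 0 (-70,75), 1 (70,75), 2 (70,-75)
o=np.mean([b[:2]-R@np.array(q) for b,q in zip(B,[(-70,75),(70,75),(70,-75)])],0); print("origin",o)
H=lambda X:(R.T@(X[:2]-o)).round(1)
print("block H",[H(k) for k in K])
C=[f(p,34) for p in [(254,335),(250,200)]]; print("cheek",[c.round(1)[:2] for c in C],[H(c) for c in C])
for z in (150,153):
  T=[f(p,z) for p in [(505,90),(545,92)]]; E1=[f(p,z) for p in [(458,510),(566,510)]]
  t=(T[0]+T[1])/2;e=(E1[0]+E1[1])/2; print("tip",t.round(1),np.linalg.norm(T[0]-T[1]),"w",np.linalg.norm(E1[0]-E1[1]),"yaw",np.degrees(np.arctan2(*(t-e)[[1,0]])),"left yaw",np.degrees(np.arctan2(*(T[0]-E1[0])[[1,0]])))
E
```

```text
board [array([493.6,  82.2]), array([630.5, 102.8]), array([653. , -45.1])]
8.56837475009028 8.643997475900903 138.46690846673332 149.6271555285526
block [array([616.2,  44.1]), array([624.5, -15.4]), array([565.1, -24.2]), array([555.8,  34.7])]
8.908662570176757
8.410271191785728
7.967479293289486 60.111552483582344
8.986990430809698 59.58147807107324
origin [572.91215388  18.50784925]
block H [array([46.5, 19.1]), array([ 46.1, -41. ]), array([-13.9, -41.1]), array([-14.6,  18.5])]
cheek [array([558.1,  51.1]), array([603.4,  49.3])] [array([-9.9, 34.4]), array([34.6, 26. ])]
tip [625.2 -37.6 150. ] 6.588003006574691 w 21.23995654265652 yaw 0.6570746521812257 left yaw -4.851641828569258
tip [624.8 -37.5 153. ] 6.43072985485471 w 20.732902295030165 yaw 0.6570746521812286 left yaw -4.851641828569268
```

```bash
python3 -m creep '[[-20,-13,0,0],[-21,-13,0,0],[-20,-13,0,0],[0,0,0,-0.037],[0,0,0,0]]'; python3 s.py; python3 - <<'E'
from h import *
d=get_image("scene"); e=get_image("side")
a=cv2.resize(d["image"][20:240,40:300,::-1],None,fx=1.5,fy=1.8);b=cv2.resize(e["image"][0:220,60:320,::-1],None,fx=1.5,fy=1.8)
cv2.imwrite("pics/arm.png",np.hstack([a,b])); print(a.shape)
E
```

```text
time: 16.85
eef_pos: [469.5, 0.3, 132.8]
ee_rot: [180.0, 0.0, 4.2]
ft_force: [0.7, -0.3, 0.3]
finger_gap: 25.2
finger_force: 58.8
16.85 [4.695e+02 3.000e-01 1.328e+02] [1.80e+02 2.00e-02 4.24e+00] [-14.75, -0.87, 113.71, -0.01, 67.17, 71.01] r 469.5 F [ 0.7 -0.3  0.3] gap 25.2 ff 58.8
(396, 390, 3)
```

View pics/arm.png

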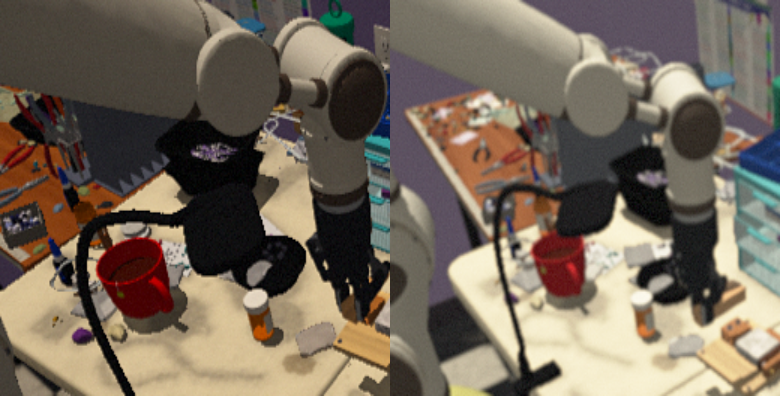

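The forearm and wrist sit above the lamp head, and the gripper is well to its right. I'll triangulate the wrist ball, at scene (197,67) and side (198,54), to check clearance once lowered.

```bash
python3 - <<'E'
from h import *
d=get_image("scene"); e=get_image("side")
P=[np.array(x["K"])@np.c_[np.array(x["R"]),np.array(x["t"])] for x in (d,e)]
for n,p,q in [("wristball",(197,67),(198,54)),("forearm end bottom",(172,82),(178,67))]:
    X=cv2.triangulatePoints(P[0],P[1],np.array(p,float).reshape(2,1),np.array(q,float).reshape(2,1)).ravel(); X=X[:3]/X[3]; print(n,X.round(),w2px(d,X)-p,w2px(e,X)-q)
E
```

```text
wristball [336. -12. 490.] [ 0.123017  -1.2918365] [-0.16638696  0.6906456 ]
forearm end bottom [299.   5. 473.] [-0.23219694  2.817043  ] [ 0.36739875 -1.51078038]
```

```bash
python3 - <<'E'
from h import *
d=get_image("scene"); e=get_image("side")
a=np.radians(-14.75); n=np.array([-np.sin(a),np.cos(a),0]); u=np.array([np.cos(a),np.sin(a),0])
for nm,x,p in [("ball scene",d,(197,67)),("ball side",e,(198,54)),("low scene",d,(172,82)),("low side",e,(178,67)),("gripper-flange scene",d,(267,127)),("shaft",d,(243,70))]:
  K,R,t=map(np.array,(x["K"],x["R"],x["t"])); c=-R.T@t; r=R.T@np.linalg.solve(K,[*p,1.])
  for off in (-50,0,119):
    X=c+r*(off-n@c)/(n@r); print(nm,off,"r",(u@X).round(),"z",X[2].round())
E
```

```text
ball scene -50 r 277.0 z 546.0
ball scene 0 r 297.0 z 523.0
ball scene 119 r 345.0 z 468.0
ball side -50 r 315.0 z 534.0
ball side 0 r 320.0 z 517.0
ball side 119 r 333.0 z 476.0
low scene -50 r 247.0 z 539.0
low scene 0 r 263.0 z 515.0
low scene 119 r 301.0 z 458.0
low side -50 r 279.0 z 517.0
low side 0 r 281.0 z 499.0
low side 119 r 288.0 z 456.0
gripper-flange scene -50 r 353.0 z 438.0
gripper-flange scene 0 r 383.0 z 400.0
gripper-flange scene 119 r 454.0 z 311.0
shaft -50 r 331.0 z 526.0
shaft 0 r 358.0 z 500.0
shaft 119 r 423.0 z 438.0
```

```bash
python3 - <<'E'
from h import *
d=get_image("scene"); e=get_image("side")
a=np.radians(-14.75); n=np.array([-np.sin(a),np.cos(a),0]); u=np.array([np.cos(a),np.sin(a),0])
for z in (400,430,460):
  for off in (0,60,119): 
    X=454*u+off*n+[0,0,z]; p=w2px(d,X);q=w2px(e,X); print(z,off,"scene crop",((p-[40,20])*[1.5,1.8]).round(),"side crop",((q-[60,0])*[1.5,1.8]+[390,0]).round())
E
```

```text
400 0 scene crop [395. 163.] side crop [712. 182.]
400 60 scene crop [361. 139.] side crop [699. 162.]
400 119 scene crop [332. 117.] side crop [688. 143.]
430 0 scene crop [393. 133.] side crop [710. 157.]
430 60 scene crop [359. 109.] side crop [698. 137.]
430 119 scene crop [329.  88.] side crop [686. 120.]
460 0 scene crop [392. 100.] side crop [708. 131.]
460 60 scene crop [356.  77.] side crop [696. 112.]
460 119 scene crop [325.  57.] side crop [684.  95.]
```

The lowered forearm would pass within roughly 0–10 mm of the lamp head if I hold the wedge by its butt in front of the mouth. A mid-length grip keeps the arm about 40 mm farther out, so I'll regrasp at the wedge's middle, back on the clear table.

```bash
python3 -m creep '[[-2,26,0,0],[-2,35,10,0],[-3,35,30,0],[-3,35,35,0],[0,0,30,0],[0,0,16,0],[0,0,6,0],[0,0,1.5,0],[0,0,0,0]]'; python3 s.py;  python3 -m creep '[[0,0,0,0],[0,0,0,0],[0,0,0,0],[0,0,0,0]]' 1; python3 s.py; python3 -m creep '[[0,0,-30,0],[0,0,-40,0],[20,0,0,0],[20,0,0,0],[0,0,0,0],[0,0,0,0]]';python3 s.py
```

```text
time: 18.15
eef_pos: [471.2, -131.4, 5.3]
ee_rot: [179.9, -0.1, 4.2]
ft_force: [-0.2, 0.1, -0.8]
finger_gap: 25.4
finger_force: 59.0
18.15 [ 471.2 -131.4    5.3] [ 1.7995e+02 -8.0000e-02  4.2500e+00] [-29.77, 14.62, 113.9, 0.0, 51.39, 55.98] r 489.2 F [-0.2  0.1 -0.8] gap 25.4 ff 59.0
time: 18.55
eef_pos: [470.6, -131.3, 4.8]
ee_rot: [180.0, -0.0, 4.2]
ft_force: [-0.5, 0.5, 0.1]
finger_gap: 81.4
finger_force: 0.0
18.55 [ 470.6 -131.3    4.8] [ 1.7998e+02 -3.0000e-02  4.2400e+00] [-29.79, 14.63, 113.95, -0.0, 51.38, 55.97] r 488.6 F [-0.5  0.5  0.1] gap 81.4 ff 0.0
time: 19.15
eef_pos: [509.7, -128.0, 74.1]
ee_rot: [-180.0, 0.1, 4.3]
ft_force: [-0.7, -0.3, 0.4]
finger_gap: 85.5
finger_force: 0.0
19.15 [ 509.7 -128.    74.1] [-1.7997e+02  6.0000e-02  4.2600e+00] [-27.28, 12.35, 106.9, -0.01, 60.82, 58.47] r 525.5 F [-0.7 -0.3  0.4] gap 85.5 ff 0.0
```

```bash
python3 -m creep '[[0,2.8,25,0.024],[0,0,25,0],[0,0,11,0],[0,0,3,0],[0,0,0,0]]'; python3 s.py;  python3 -m creep '[[0,0,0,0],[0,0,0,0],[0,0,0,0],[0,0,0,0],[0,0,0,0],[0,0,0,0],[0,0,0,0]]' 0; python3 s.py; python3 -m creep '[[0,0,-30,0],[0,0,-40,0],[0,-30,-40,0],[0,-40,0,0],[0,0,0,0],[0,0,0,0]]';python3 s.py
python3 - <<'E'
from h import *
w=get_image("wrist"); np.save("w5.npy",w,allow_pickle=True); cv2.imwrite("pics/w5.png",w["image"][:,:,::-1])
hsv=cv2.cvtColor(w["image"],cv2.COLOR_RGB2HSV).astype(int)
p=np.array(read_state()["eef_pos"]); z=p[2]+15; t=w2px(w,p+[52.5,0,15]); print(t.round(), w2px(w,p+[20,0,15]).round())
for r in range(int(t[1])-14,int(t[1])+60,6):
    s=hsv[r,270:390]; k=np.where(s[:,1]>95)[0]; print(r, (k.min()+270,k.max()+270) if len(k) else None, len(k))
E
```

```text
time: 19.65
eef_pos: [510.1, -131.0, 10.5]
ee_rot: [-180.0, 0.0, 2.8]
ft_force: [-0.2, -0.2, 0.3]
finger_gap: 85.4
finger_force: 0.0
19.65 [ 510.1 -131.    10.5] [-1.7998e+02  3.0000e-02  2.8500e+00] [-27.56, 18.8, 107.72, -0.0, 53.51, 59.59] r 526.6 F [-0.2 -0.2  0.3] gap 85.4 ff 0.0
time: 20.35
eef_pos: [510.9, -131.3, 11.1]
ee_rot: [180.0, -0.0, 2.9]
ft_force: [-0.1, 1.6, 5.2]
finger_gap: 16.7
finger_force: 58.4
20.35 [ 510.9 -131.3   11.1] [ 1.7997e+02 -4.0000e-02  2.8600e+00] [-27.54, 18.79, 107.65, -0.01, 53.51, 59.6] r 527.5 F [-0.1  1.6  5.2] gap 16.7 ff 58.4
time: 20.95
eef_pos: [506.5, -60.4, 119.9]
ee_rot: [-180.0, 0.0, 3.0]
ft_force: [0.2, 0.0, -0.2]
finger_gap: 16.5
finger_force: 58.6
20.95 [506.5 -60.4 119.9] [-1.80e+02  5.00e-02  2.96e+00] [-20.39, 6.26, 107.92, -0.02, 65.87, 66.66] r 510.1 F [ 0.2  0.  -0.2] gap 16.5 ff 58.6
[330. 164.] [325. 245.]
150 (np.int64(270), np.int64(325)) 56
156 (np.int64(270), np.int64(331)) 62
162 (np.int64(270), np.int64(331)) 62
168 (np.int64(270), np.int64(332)) 63
174 (np.int64(270), np.int64(333)) 64
180 (np.int64(270), np.int64(333)) 60
186 (np.int64(270), np.int64(334)) 65
192 (np.int64(270), np.int64(335)) 66
198 (np.int64(311), np.int64(335)) 25
204 (np.int64(311), np.int64(336)) 26
210 (np.int64(310), np.int64(336)) 27
216 (np.int64(310), np.int64(336)) 27
222 (np.int64(309), np.int64(337)) 29
```

```bash
python3 - <<'E'
from h import *
w=np.load("w5.npy",allow_pickle=True).item(); z=119.9+12.9
L=[px2w(w,309,222,z),px2w(w,311.3,198,z)]; R=[px2w(w,337.5,222,z),px2w(w,331.5,160,z)]
ang=lambda a,b:np.degrees(np.arctan2(*(b-a)[[1,0]]))
print("L",ang(*L),"R",ang(*R)); m=(L[0]+R[0])/2; wd=np.linalg.norm(L[0]-R[0]); print("mid",m.round(1),"width",wd)
hsv=cv2.cvtColor(w["image"],cv2.COLOR_RGB2HSV).astype(int)
g=w["image"][140:200,326].astype(int); 
for r in range(144,166,2): print(r,w["image"][r,306:342:3].astype(int).sum(1).tolist())
E
```

```text
L -2.7891005665218342 R 8.931998857778776
mid [535.4 -59.8 132.8] width 11.284090919563607
144 [569, 567, 569, 567, 570, 575, 332, 240, 627, 620, 627, 654]
146 [562, 579, 579, 565, 565, 579, 371, 236, 649, 638, 652, 663]
148 [565, 572, 576, 573, 585, 577, 414, 275, 660, 664, 662, 666]
150 [570, 578, 577, 574, 587, 592, 443, 270, 671, 674, 671, 676]
152 [579, 578, 584, 587, 280, 309, 270, 230, 688, 669, 676, 678]
154 [582, 585, 581, 591, 214, 219, 228, 219, 359, 676, 676, 680]
156 [589, 585, 574, 552, 222, 212, 214, 232, 224, 681, 679, 681]
158 [569, 569, 578, 471, 226, 229, 235, 237, 192, 686, 686, 687]
160 [571, 564, 565, 395, 229, 227, 234, 232, 205, 696, 687, 682]
162 [564, 565, 559, 303, 409, 420, 409, 392, 311, 699, 679, 682]
164 [568, 554, 570, 340, 583, 584, 575, 566, 470, 715, 685, 682]
```

```bash
python3 -m creep '[[-0.6,-25,0,0],[-1,-30,0,0],[-1,-30,0,0],[0,-17,0,0],[0,0,0,0],[0,0,0,0]]'; python3 s.py; python3 -m creep '[[0,0,20,0],[0,0,25,0],[0,0,25,0],[0,0,20,0],[0,0,0,0]]'; python3 s.py
python3 - <<'E'
from h import *
w=get_image("wrist"); np.save("w6.npy",w,allow_pickle=True); cv2.imwrite("pics/w6.png",w["image"][:,:,::-1])
p=np.array(read_state()["eef_pos"])
for n,X in [("tip",p+[50.3,1.7,12.9]),("cheek",[558.1,51.1,34]),("blk",[555.8,34.7,32])]: print(n,w2px(w,X).round(1))
g=cv2.cvtColor(w["image"],cv2.COLOR_RGB2GRAY)
a,b=w2px(w,[558,43,32]).round().astype(int)
for r in range(b-14,b+30,3): print(r,g[r,a-44:a+44:3].tolist())
E
```

```text
time: 21.6
eef_pos: [499.2, 39.7, 119.9]
ee_rot: [180.0, 0.1, 2.8]
ft_force: [0.3, -0.7, -0.7]
finger_gap: 17.1
finger_force: 58.6
21.6 [499.2  39.7 119.9] [1.7998e+02 6.0000e-02 2.8300e+00] [-9.28, 4.92, 109.37, -0.03, 65.76, 77.9] r 500.8 F [ 0.3 -0.7 -0.7] gap 17.1 ff 58.6
time: 22.1
eef_pos: [496.7, 39.6, 27.4]
ee_rot: [-179.9, 0.4, 2.7]
ft_force: [-0.2, 0.1, -0.5]
finger_gap: 16.5
finger_force: 58.6
22.1 [496.7  39.6  27.4] [-179.94    0.38    2.74] [-9.36, 13.59, 111.88, -0.02, 54.91, 77.91] r 498.3 F [-0.2  0.1 -0.5] gap 16.5 ff 58.6
tip [323.  166.2]
cheek [298.7 136. ]
blk [340.7 143.4]
123 [168, 167, 162, 163, 160, 157, 158, 169, 62, 95, 91, 87, 88, 99, 216, 216, 215, 213, 215, 215, 206, 234, 221, 220, 224, 229, 234, 231, 227, 233]
126 [170, 164, 164, 160, 161, 158, 160, 163, 59, 88, 90, 90, 85, 224, 213, 215, 215, 214, 216, 216, 174, 233, 220, 228, 219, 217, 222, 222, 226, 231]
129 [169, 168, 166, 163, 161, 156, 158, 162, 59, 90, 87, 89, 91, 227, 217, 216, 215, 218, 218, 219, 167, 231, 227, 231, 229, 226, 224, 226, 224, 226]
132 [168, 165, 165, 162, 164, 162, 158, 163, 226
[... 1061 characters left out ...]
 222, 220, 222, 219, 220, 221, 221, 221, 224, 79, 85, 91, 90, 88, 95, 94, 97, 94, 93, 92, 225, 220, 221, 221, 222]
156 [218, 220, 219, 220, 222, 222, 221, 222, 221, 220, 220, 222, 221, 211, 83, 80, 81, 79, 87, 95, 98, 92, 95, 94, 97, 222, 222, 221, 221, 220]
159 [222, 222, 222, 220, 220, 223, 220, 221, 221, 223, 222, 220, 220, 174, 88, 82, 85, 83, 77, 91, 97, 96, 96, 97, 92, 224, 220, 219, 217, 216]
162 [222, 223, 220, 223, 220, 220, 223, 222, 223, 224, 221, 222, 222, 138, 155, 156, 153, 147, 118, 97, 95, 92, 92, 94, 88, 220, 213, 211, 208, 209]
165 [221, 219, 222, 222, 223, 220, 221, 221, 218, 218, 220, 222, 219, 138, 227, 225, 220, 221, 189, 85, 92, 93, 94, 94, 98, 213, 211, 205, 199, 197]
```

```bash
python3 -m creep '[[0,-1.5,2,0],[0,0,2,0],[0,0,0.5,0],[0,0,0,0]]'; python3 s.py; python3 -m creep '[[5,0,0,0],[6,0,0,0],[6,0,0,0],[6,0,0,0],[0,0,0,0],[0,0,0,0]]'; python3 s.py
```

```text
time: 22.55
eef_pos: [499.6, 42.1, 26.5]
ee_rot: [180.0, -0.1, 2.9]
ft_force: [0.4, 0.4, -0.0]
finger_gap: 16.5
finger_force: 58.6
22.55 [499.6  42.1  26.5] [ 1.7998e+02 -6.0000e-02  2.8600e+00] [-9.02, 13.81, 111.75, -0.0, 54.38, 78.12] r 501.4 F [ 0.4  0.4 -0. ] gap 16.5 ff 58.6
time: 23.15
eef_pos: [522.3, 43.3, 25.8]
ee_rot: [-180.0, 0.0, 2.9]
ft_force: [0.2, -0.2, 0.2]
finger_gap: 16.9
finger_force: 58.6
23.15 [522.3  43.3  25.8] [-1.80e+02  2.00e-02  2.86e+00] [-8.49, 16.84, 108.04, -0.0, 55.14, 78.65] r 524.1 F [ 0.2 -0.2  0.2] gap 16.9 ff 58.6
```

```bash
python3 -m creep '[[0,0,1,0],[0,0,0.5,0],[0,0,0,0]]'; python3 s.py; python3 -m creep '[[0,0,0.7,0],[0,0,0.0,0],[0,0,0,0]]'; python3 s.py
```

```text
time: 23.45
eef_pos: [521.9, 43.3, 24.3]
ee_rot: [-180.0, 0.0, 2.9]
ft_force: [-0.2, -0.2, -0.4]
finger_gap: 17.0
finger_force: 58.6
23.45 [521.9  43.3  24.3] [-1.80e+02  3.00e-02  2.85e+00] [-8.49, 16.96, 108.11, -0.0, 54.96, 78.66] r 523.7 F [-0.2 -0.2 -0.4] gap 17.0 ff 58.6
time: 23.75
eef_pos: [522.2, 43.2, 23.7]
ee_rot: [180.0, 0.0, 2.9]
ft_force: [0.9, 0.4, -1.2]
finger_gap: 16.7
finger_force: 58.6
23.75 [522.2  43.2  23.7] [180.     0.     2.86] [-8.49, 17.03, 108.09, -0.0, 54.88, 78.65] r 524.0 F [ 0.9  0.4 -1.2] gap 16.7 ff 58.6
```

```bash
python3 -m creep '[[5,0,0.4,0],[5,0,0,0],[4,0,0,0],[0,0,0,0],[0,0,0,0]]'; python3 s.py; python3 -m creep '[[0,0,0,0],[0,0,0,0],[0,0,0,0],[0,0,0,0],[0,0,0,0]]' 1; python3 -m creep '[[-10,0,0,0],[-12,0,0,0],[-12,0,0,0],[-10,0,0,0],[0,0,0,0],[0,0,0,0]]'; python3 s.py
python3 - <<'E'
from h import *
w=get_image("wrist"); np.save("w7.npy",w,allow_pickle=True); cv2.imwrite("pics/w7.png",w["image"][:,:,::-1])
g=cv2.cvtColor(w["image"],cv2.COLOR_RGB2HSV); t=w2px(w,[586,45.5,36]); b=w2px(w,[482,40,36]); print(t,b)
for r in range(int(t[1])-12,min(395,int(b[1])+10),14): print(r,g[r,270:400:5,1].tolist(),g[r,270:400:5,2].tolist())
E
```

```text
time: 24.25
eef_pos: [536.3, 44.0, 23.3]
ee_rot: [180.0, 0.0, 2.9]
ft_force: [-0.1, -0.7, -0.7]
finger_gap: 16.5
finger_force: 58.6
24.25 [536.3  44.   23.3] [1.80e+02 1.00e-02 2.86e+00] [-8.19, 18.86, 105.78, -0.0, 55.37, 78.96] r 538.1 F [-0.1 -0.7 -0.7] gap 16.5 ff 58.6
time: 24.75
eef_pos: [536.2, 44.0, 23.4]
ee_rot: [180.0, -0.0, 2.9]
ft_force: [-0.1, -0.2, -1.2]
finger_gap: 85.0
finger_force: 0.0
time: 25.35
eef_pos: [492.3, 41.7, 23.5]
ee_rot: [180.0, -0.0, 2.8]
ft_force: [-0.4, -0.8, 0.5]
finger_gap: 85.2
finger_force: 0.0
25.35 [492.3  41.7  23.5] [ 1.7999e+02 -3.0000e-02  2.8500e+00] [-9.2, 13.19, 112.94, -0.0, 53.83, 77.95] r 494.1 F [-0.4 -0.8  0.5] gap 85.2 ff 0.0
[323.55000801  43.3287017 ] [323.87979529 307.46847243]
31 [169, 164, 167, 172, 168, 170, 166, 173, 168, 123, 119, 115, 109, 40, 30, 30, 27, 24, 31, 19, 17, 22, 29, 34, 35, 35] [220, 218, 215, 210, 210, 213, 218, 218, 111, 108, 111, 106, 251, 171, 236, 235, 237, 242, 232, 245, 247, 243, 232, 228, 216, 219]
45 [173, 167, 169, 169, 171, 171, 170, 173, 173, 126, 111, 108, 117, 35, 22, 28, 30, 25, 19, 18, 19, 33, 3
[... 4314 characters left out ...]
6, 140, 138, 147, 135, 145, 143, 142, 147, 71, 80, 75, 81, 77, 74, 77, 74, 70] [243, 243, 244, 241, 247, 107, 105, 116, 114, 111, 120, 118, 113, 102, 105, 113, 111, 112, 115, 112, 113, 112, 111, 113, 114, 113]
297 [55, 50, 51, 50, 160, 144, 151, 139, 136, 143, 140, 141, 138, 135, 135, 143, 135, 52, 52, 75, 73, 76, 78, 76, 76, 71] [242, 242, 242, 243, 83, 106, 101, 114, 116, 107, 122, 116, 111, 104, 104, 112, 113, 245, 246, 109, 109, 111, 104, 111, 110, 111]
311 [54, 51, 53, 58, 54, 53, 65, 73, 74, 66, 53, 52, 50, 51, 51, 51, 50, 50, 50, 50, 54, 51, 52, 78, 72, 75] [241, 242, 241, 242, 243, 241, 230, 200, 134, 223, 239, 241, 244, 243, 243, 243, 244, 244, 244, 243, 241, 242, 243, 91, 113, 109]
```

The wedge sits where expected, butt near row 305. Now to regrip it near the butt and drive in steps, watching force.

```bash
python3 -m creep '[[0,0,-0.5,0],[0,0,0,0],[0,0,0,0],[0,0,0,0],[0,0,0,0],[0,0,0,0],[0,0,0,0]]' 0; python3 s.py; python3 -m creep '[[4,0,0,0],[4,0,0,0],[4,0,0,0],[0,0,0,0],[0,0,0,0]]'; python3 s.py; python3 -m creep '[[3,0.3,0,0],[3,0.3,0,0],[3,0.3,0,0],[3,0.3,0,0],[0,0,0,0],[0,0,0,0]]'; python3 s.py
```

```text
time: 26.1
eef_pos: [492.4, 41.8, 24.1]
ee_rot: [180.0, -0.0, 2.9]
ft_force: [-1.8, 0.4, 4.5]
finger_gap: 24.9
finger_force: 58.8
26.1 [492.4  41.8  24.1] [ 1.80e+02 -1.00e-02  2.85e+00] [-9.19, 13.15, 112.9, -0.0, 53.93, 77.95] r 494.2 F [-1.8  0.4  4.5] gap 24.9 ff 58.8
time: 26.6
eef_pos: [503.0, 42.2, 24.2]
ee_rot: [180.0, 0.2, 2.9]
ft_force: [-7.6, -1.1, 12.4]
finger_gap: 24.3
finger_force: 59.5
26.6 [503.   42.2  24.2] [179.98   0.2    2.88] [-8.91, 14.68, 111.01, -0.07, 54.51, 78.25] r 504.8 F [-7.6 -1.1 12.4] gap 24.3 ff 59.5
time: 27.2
eef_pos: [514.6, 41.5, 24.1]
ee_rot: [180.0, 0.3, 2.9]
ft_force: [-9.8, -2.4, 12.9]
finger_gap: 24.9
finger_force: 59.7
27.2 [514.6  41.5  24.1] [179.98   0.28   2.89] [-8.77, 16.2, 109.1, -0.09, 54.97, 78.39] r 516.2 F [-9.8 -2.4 12.9] gap 24.9 ff 59.7
```

```bash
python3 -m creep '[[0,0,-0.7,0],[0,0,0,0]]'; python3 s.py; python3 -m creep '[[2.5,0.25,0,0],[2.5,0.25,0,0],[2.5,0.25,0,0],[0,0,0,0],[0,0,0,0]]'; python3 s.py
python3 - <<'E'
from h import *
w=get_image("wrist"); np.save("w8.npy",w,allow_pickle=True); cv2.imwrite("pics/w8.png",w["image"][:,:,::-1])
g=cv2.cvtColor(w["image"],cv2.COLOR_RGB2HSV)
t=w2px(w,[617,44.5,36]); print("tip pred",t, "block",[w2px(w,X).round() for X in [(555,35,32),(616,44,32),(625,-18,32),(565,-26,32)]])
c=int(t[0]); print("col sat",[(r,g[r,c-8:c+9:4,1].tolist(),g[r,c,2]) for r in range(max(0,int(t[1])-15),int(t[1])+15,3)])
E
```

```text
time: 27.4
eef_pos: [514.5, 41.5, 24.2]
ee_rot: [180.0, 0.2, 2.9]
ft_force: [-5.1, -2.3, 6.7]
finger_gap: 25.3
finger_force: 59.1
27.4 [514.5  41.5  24.2] [179.98   0.25   2.88] [-8.78, 16.17, 109.13, -0.08, 54.94, 78.39] r 516.2 F [-5.1 -2.3  6.7] gap 25.3 ff 59.1
time: 27.9
eef_pos: [520.7, 41.2, 24.1]
ee_rot: [180.0, 0.5, 2.9]
ft_force: [-11.6, -2.8, 11.8]
finger_gap: 24.6
finger_force: 59.7
27.9 [520.7  41.2  24.1] [179.99   0.46   2.91] [-8.69, 17.09, 107.96, -0.12, 55.4, 78.47] r 522.3 F [-11.6  -2.8  11.8] gap 24.6 ff 59.7
tip pred [325.56558904  35.11898983] block [array([341., 206.]), array([327.,  40.]), array([507.,  22.]), array([495., 190.])]
col sat [(20, [103, 98, 96, 101, 100], np.uint8(246)), (23, [99, 98, 98, 101, 107], np.uint8(246)), (26, [101, 98, 105, 101, 98], np.uint8(244)), (29, [103, 103, 102, 100, 107], np.uint8(244)), (32, [122, 120, 112, 115, 104], np.uint8(237)), (35, [138, 134, 134, 133, 105], np.uint8(222)), (38, [103, 103, 108, 105, 123], np.uint8(251)), (41, [106, 106, 107, 107, 119], np.uint8(251)), (44, [106, 107, 104, 109, 141], np.uint8(251)), (47, [108, 104, 104, 109, 142], np.uint8(251))]
```

```bash
cat > prof.py <<'E'
from h import *
import sys
o=np.array([573.2,18.55]);th=np.radians(8.6);Rm=np.array([[np.cos(th),-np.sin(th)],[np.sin(th),np.cos(th)]])
ys=np.arange(-36,-72,-1.0)
def prof(w,z=32):
    hsv=cv2.cvtColor(w["image"],cv2.COLOR_RGB2HSV)
    out=[]
    for y in ys:
        v=[]
        for x in np.arange(-8,30,2):
            X=o+Rm@[x,y]; p=w2px(w,[*X,z]).astype(np.float32)
            v.append(cv2.getRectSubPix(hsv[...,1],(1,1),tuple(map(float,p)))[0,0]*1.)
            v.append(cv2.getRectSubPix(hsv[...,2],(1,1),tuple(map(float,p)))[0,0]*1.)
        out.append((int(np.median(v[::2])),int(np.median(v[1::2]))))
    return out
if __name__=="__main__":
    ws=[np.load(f,allow_pickle=True).item() if f!="now" else get_image("wrist") for f in sys.argv[1:]]
    P=[prof(w) for w in ws]
    for i,y in enumerate(ys): print(y,*[p[i] for p in P])
E
python3 prof.py w7.npy w8.npy
```

```text
-36.0 (33, 230) (26, 238)
-37.0 (33, 229) (24, 241)
-38.0 (33, 230) (25, 240)
-39.0 (33, 230) (26, 236)
-40.0 (34, 229) (28, 235)
-41.0 (48, 208) (30, 234)
-42.0 (151, 110) (31, 234)
-43.0 (149, 190) (29, 234)
-44.0 (170, 78) (32, 233)
-45.0 (173, 100) (67, 172)
-46.0 (178, 105) (175, 102)
-47.0 (175, 106) (171, 110)
-48.0 (174, 102) (173, 112)
-49.0 (174, 96) (174, 110)
-50.0 (177, 93) (173, 104)
-51.0 (172, 96) (171, 100)
-52.0 (176, 96) (170, 101)
-53.0 (174, 82) (173, 101)
-54.0 (169, 98) (173, 98)
-55.0 (170, 103) (169, 98)
-56.0 (172, 107) (171, 110)
-57.0 (173, 105) (168, 112)
-58.0 (171, 105) (171, 111)
-59.0 (170, 103) (173, 110)
-60.0 (175, 99) (172, 106)
-61.0 (171, 102) (172, 108)
-62.0 (171, 107) (171, 113)
-63.0 (173, 122) (171, 129)
-64.0 (173, 180) (171, 192)
-65.0 (172, 203) (170, 212)
-66.0 (172, 211) (169, 220)
-67.0 (171, 210) (170, 219)
-68.0 (170, 207) (170, 216)
-69.0 (171, 203) (170, 213)
-70.0 (171, 199) (171, 207)
-71.0 (171, 194) (170, 204)
```

Profile: the block's edge moved from −41.2 to −45.0 mm against a stable rail, so the jaw is now at about 0.9 mm. I need about 15 mm more drive, so 10 mm first.

```bash
python3 -m creep '[[2.5,0.25,-0.3,0],[2.5,0.25,0,0],[2.5,0.25,0,0],[2.5,0.25,0,0],[0,0,0,0],[0,0,0,0],[0,0,0,0]]'; python3 s.py
python3 - <<'E'
from h import *
np.save("w9.npy",get_image("wrist"),allow_pickle=True)
E
python3 prof.py w8.npy w9.npy | sed -n '6,18p;26,30p'
```

```text
time: 28.65
eef_pos: [528.9, 40.7, 24.1]
ee_rot: [-180.0, 0.7, 2.9]
ft_force: [-16.5, -2.8, 17.1]
finger_gap: 24.6
finger_force: 60.1
28.65 [528.9  40.7  24.1] [-180.      0.7     2.93] [-8.58, 18.29, 106.41, -0.16, 55.98, 78.58] r 530.5 F [-16.5  -2.8  17.1] gap 24.6 ff 60.1
-41.0 (30, 234) (34, 230)
-42.0 (31, 234) (35, 227)
-43.0 (29, 234) (36, 228)
-44.0 (32, 233) (35, 229)
-45.0 (67, 172) (33, 231)
-46.0 (175, 102) (38, 223)
-47.0 (171, 110) (166, 46)
-48.0 (173, 112) (166, 103)
-49.0 (174, 110) (174, 111)
-50.0 (173, 104) (172, 111)
-51.0 (171, 100) (172, 107)
-52.0 (170, 101) (169, 102)
-53.0 (173, 101) (171, 101)
-61.0 (172, 108) (170, 106)
-62.0 (171, 113) (169, 112)
-63.0 (171, 129) (172, 128)
-64.0 (171, 192) (172, 190)
-65.0 (170, 212) (170, 212)
```

```bash
python3 -m creep '[[2.5,0.25,-0.4,0],[2.5,0.25,0,0],[2.5,0.25,0,0],[2.2,0.2,0,0],[0,0,0,0],[0,0,0,0],[0,0,0,0]]'; python3 s.py
python3 - <<'E'
from h import *
np.save("w10.npy",get_image("wrist"),allow_pickle=True)
E
python3 prof.py w9.npy w10.npy | sed -n '9,16p;26,30p'
```

```text
time: 29.4
eef_pos: [537.2, 40.3, 24.1]
ee_rot: [-180.0, 0.9, 2.9]
ft_force: [-20.9, -3.3, 18.7]
finger_gap: 25.1
finger_force: 60.3
29.4 [537.2  40.3  24.1] [-179.98    0.91    2.94] [-8.47, 19.46, 104.88, -0.19, 56.55, 78.69] r 538.7 F [-20.9  -3.3  18.7] gap 25.1 ff 60.3
-44.0 (35, 229) (41, 110)
-45.0 (33, 231) (40, 110)
-46.0 (38, 223) (41, 114)
-47.0 (166, 46) (40, 111)
-48.0 (166, 103) (42, 109)
-49.0 (174, 111) (172, 42)
-50.0 (172, 111) (171, 44)
-51.0 (172, 107) (168, 47)
-61.0 (170, 106) (169, 72)
-62.0 (169, 112) (167, 79)
-63.0 (172, 128) (170, 79)
-64.0 (172, 190) (171, 88)
-65.0 (170, 212) (169, 98)
```

Jaw is now at about 4.2 mm. I'll unload the arm slightly, open the fingers part-way and back off.

```bash
python3 -m creep '[[-1.5,0,-0.5,0],[0,0,0,0]]'; python3 s.py; python3 -m creep '[[-0.5,0,0,0],[0,0,0,0],[0,0,0,0],[0,0,0,0]]' 0.5; python3 s.py;  python3 -m creep '[[-8,0,0,0],[-12,0,0,0],[-12,0,0,0],[0,0,0,0],[0,0,0,0]]'; python3 s.py
python3 - <<'E'
from h import *
np.save("w11.npy",get_image("wrist"),allow_pickle=True)
E
python3 prof.py w9.npy w11.npy | sed -n '9,16p;26,30p'
```

```text
time: 29.65
eef_pos: [537.1, 40.3, 24.1]
ee_rot: [-180.0, 0.7, 2.9]
ft_force: [-13.4, -2.3, 9.0]
finger_gap: 25.0
finger_force: 59.3
29.65 [537.1  40.3  24.1] [-179.98    0.66    2.91] [-8.5, 19.28, 105.11, -0.13, 56.26, 78.66] r 538.6 F [-13.4  -2.3   9. ] gap 25.0 ff 59.3
time: 30.05
eef_pos: [542.0, 40.3, 25.9]
ee_rot: [180.0, -0.0, 2.9]
ft_force: [0.4, -0.4, 0.6]
finger_gap: 42.9
finger_force: 0.0
30.05 [542.   40.3  25.9] [ 1.80e+02 -4.00e-02  2.85e+00] [-8.49, 19.24, 104.91, 0.01, 55.8, 78.65] r 543.5 F [ 0.4 -0.4  0.6] gap 42.9 ff 0.0
time: 30.55
eef_pos: [509.7, 38.7, 25.9]
ee_rot: [180.0, -0.0, 2.8]
ft_force: [-0.5, 0.1, -1.1]
finger_gap: 42.6
finger_force: 0.0
30.55 [509.7  38.7  25.9] [ 1.7999e+02 -3.0000e-02  2.8400e+00] [-9.22, 15.15, 110.17, 0.0, 54.65, 77.93] r 511.2 F [-0.5  0.1 -1.1] gap 42.6 ff 0.0
-44.0 (35, 229) (29, 235)
-45.0 (33, 231) (29, 235)
-46.0 (38, 223) (29, 235)
-47.0 (166, 46) (31, 234)
-48.0 (166, 103) (37, 222)
-49.0 (174, 111) (178, 98)
-50.0 (172, 111) (173, 107)
-51.0 (172, 107) (176, 109)
-61.0 (170, 106) (172, 105)
-62.0 (169, 112) (171, 111)
-63.0 (172, 128) (172, 128)
-64.0 (172, 190) (171, 189)
-65.0 (170, 212) (171, 210)
```

```bash
python3 -m creep '[[0,0,-20,0],[0,0,-40,0],[0,0,-40,0],[0,0,-20,0],[0,0,0,0],[0,0,0,0],[0,0,0,0],[0,0,0,0],[0,0,0,0],[0,0,0,0]]'; python3 s.py
python3 - <<'E'
from h import *
np.save("w12.npy",get_image("wrist"),allow_pickle=True)
E
python3 prof.py w11.npy w12.npy | sed -n '9,16p;26,30p'
python3 - <<'E'
from h import *
w=np.load("w12.npy",allow_pickle=True).item(); g=cv2.cvtColor(w["image"],cv2.COLOR_RGB2HSV)
for n,X in [("butt",(527,40.5,36)),("tip",(632,43.5,36))]:
    p=w2px(w,X); c=int(p[0]); print(n,p.round(1),[(r,int(g[r,c,1]),int(g[r,c,2])) for r in range(max(0,int(p[1])-12),min(400,int(p[1])+13),2)])
E
```

```text
time: 31.6
eef_pos: [509.2, 38.8, 145.1]
ee_rot: [-180.0, 0.1, 2.9]
ft_force: [-0.1, 0.3, -0.6]
finger_gap: 42.7
finger_force: 0.0
31.6 [509.2  38.8 145.1] [-1.7999e+02  7.0000e-02  2.8500e+00] [-9.22, 4.47, 106.71, -0.0, 68.89, 77.93] r 510.7 F [-0.1  0.3 -0.6] gap 42.7 ff 0.0
-44.0 (29, 235) (37, 226)
-45.0 (29, 235) (37, 223)
-46.0 (29, 235) (36, 227)
-47.0 (31, 234) (36, 223)
-48.0 (37, 222) (45, 188)
-49.0 (178, 98) (176, 82)
-50.0 (173, 107) (174, 98)
-51.0 (176, 109) (175, 102)
-61.0 (172, 105) (170, 93)
-62.0 (171, 111) (173, 97)
-63.0 (172, 128) (174, 138)
-64.0 (171, 189) (172, 198)
-65.0 (171, 210) (171, 207)
butt [320.5 179.1] [(167, 116, 247), (169, 115, 247), (171, 113, 247), (173, 119, 247), (175, 140, 186), (177, 128, 78), (179, 121, 84), (181, 134, 76), (183, 123, 83), (185, 116, 86), (187, 129, 87), (189, 132, 95), (191, 125, 96)]
tip [323.9  20.8] [(8, 61, 234), (10, 59, 234), (12, 63, 231), (14, 63, 232), (16, 120, 221), (18, 139, 197), (20, 120, 247), (22, 117, 246), (24, 115, 246), (26, 115, 246), (28, 117, 245), (30, 118, 245), (32, 117, 245)]
```

```bash
python3 -c "
from station import *
print(finish_job())"
```

```text
the job is handed in; nothing more can be done
None
```

The wedge is jammed in the gap with the jaw pushed back about 4 mm (measured from the wrist camera); it held after I let go. The job was handed in at about 32 s, and I never moved the jar, mallet or stone.

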